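# Free the ratchet pawl and let the lift stand down

## Task

The small rack lift still holds a piston up on its ratchet: take the cold chisel as a release bar, put its blade end under the finger of the pawl and lift gently until the pawl is just clear of the teeth, without forcing it against its stop, and keep it lifted until the platform has sunk all the way down with the piston standing on it. Then let the pawl drop back and lay the chisel flat on the bench, clear of the stand. Do not touch the stand or the piston with the gripper, and leave everything else where it lies.

Things in the scene. Friction and masses are not known exactly. Their poses are not given: they have to be found in the camera images.
- chisel: cold chisel: a plain dark steel bar, 170 x 22 x 11 mm (0.2 kg), lying flat and loose on the bench to the right. Origin: centre of its underside; its x axis runs along the bar to the blade end, which starts out pointing ahead and to the left of the robot; z is up. It is gripped across its 22 mm width from above.
- stand: the lift stand, fixed on the bench: grey base plate 12 mm thick (x = -55 to +115, y = -65 to +65 mm), two upright cheeks, between them a steel ratchet wheel 72 mm across, axis level along y, 75 mm up. Origin: on the bench straight below the wheel's axis; x points to the robot's left and somewhat ahead, z up. The pawl's arm runs over the wheel towards -x and carries the finger, the strip to lift.
- finger_mid (a point): nominal middle of the finger's underside, pawl down (fixed on the stand at x = -70, y = 0, z = 112 mm). The finger is a level steel strip 24 mm wide, 5 mm thick, from x = -42 out to -90 mm. It is clamped at an unmeasured height up to 14 mm above or below this point: find it by touch from below. Under it is free space down to the base plate; the wheel's teeth reach x = -36 mm.
- carriage (a joint): how far the platform has come down, m: about 0.001 at the start, 0.0728 = home on its bottom stop. With the pawl clear it sinks by itself against a damper, at 15 to 40 mm/s; with the pawl down it is caught by the next tooth (every 10 mm).
- piston: piston, 70 mm across and 58 mm high, 0.25 to 0.5 kg, standing loose in the middle of the round platform (96 mm across, centre at x = +48 mm of the stand, top 245 mm above the bench at the start and 172 mm when home). Origin: centre of its underside; z up.
- screwdriver: bystander: slot screwdriver with red handle, 221 mm long, loose on the bench
- ring_spanner: bystander: double ring spanner, 199 mm long, loose on the bench
- bearing_small: bystander: ball bearing, 47 mm across, loose on the bench
- pawl_pivot (a point): pivot of the pawl (at x = +55, z = 122 mm of the stand). Lifting the finger at finger_mid takes 2 to 5 N while the nose drags out of the loaded tooth; after some 15 to 17 mm it comes clear, the force falls to 1 to 3 N and the platform begins to sink. Only 3 mm further the pawl meets its hard stop and the force climbs; over 7 N bends it. Not measured; let go, it drops back.

How it is judged (in metres and radians):
On the way, in this order (a step that is already met when the one before it is completed fails the run):
1. the chisel has lifted the pawl clear: the platform sinks past a tooth, with the chisel bearing on the stand's pawl (value of joint carriage between 0.007 and 0.05 m and contact force between chisel and stand above 0.3 N), for 0.1 s.
2. the platform comes all the way down with the chisel still bearing on the pawl (value of joint carriage above 0.07 m and contact force between chisel and stand above 0.3 N), for 0.1 s.
At the end, for the whole second after the job is handed in: The platform is home on its bottom stop (within 2.8 mm) with the piston standing upright on it (within 0.1 rad), and the chisel lies at rest on the bench itself (origin under 11 mm high), not touching the stand, so that the pawl has dropped back (value of joint carriage above 0.07 m and z of piston in the frame of stand above 0.168 m and angle between piston's own z axis and vertical below 0.1 rad and height (world z) of chisel below 0.011 m and not (contact force between chisel and stand above 0.05 N) and linear speed of each of chisel, piston below 0.02 m/s).
It fails at once if the chisel presses on the stand or its pawl with more than 7 N (pawl forced against its stop, or the stand rammed) (contact force between chisel and stand above 7 N).
It fails at once if gripper or arm touches the stand (contact force between any of the fingers, the arm and stand above 1 N).
It fails at once if gripper, arm or chisel touches the piston (contact force between any of the fingers, the arm, chisel and piston above 1 N).
It fails at once if the piston tips over or falls off (angle between piston's own z axis and vertical above 0.3 rad or z of piston in the frame of stand below 0.15 m).
It fails at once if a bystander is pushed more than 20 mm (distance of any of screwdriver, ring_spanner, bearing_small from where it was at the start of the episode above 0.02 m).
It also fails if it takes over 72 s, if anything falls off the work surface, if the arm or the gripper's body presses on something with over 40 N, if the wrist force passes 120 N, or if a joint passes its speed limit or range.

## Robot

A 6-joint arm with a two-finger parallel gripper is mounted at the origin on a cart in front of the work surface, level with it; the furniture and walls round the work are solid. World frame = base frame: x ahead of the robot, y to its left, z up, the work surface at z = 0. Lengths are in m, angles in degrees, forces in N, time in s.
With the tool pointing down it reaches from about 0.375 to 0.9 m from the base axis. Payload 3.1 kg.
Tool frame: the origin (TCP) lies on the centre line of the jaws, within the pads' length; the fingertips stand 25 mm ahead of it and the grasp point (between the pads) lies 6 mm ahead of it; z points along the fingers, y is the line along which they close (so a half turn about z gives the same grasp; the last joint's range is limited). The gripper opens to 87 mm and grips with 3 to 60 N. Pads are 19 mm wide; open, the fingers measure 117 mm over their backs; the gripper's body (75 mm by 190 mm) begins 51 mm behind the grasp point.
Start: joints at [55.033, 30.224, 82.088, -0, 67.689, -10.227], TCP at [0.262, 0.568, 0.248] pointing down, gripper open.
Joint ranges: [-176.69, 176.69], [-43.24, 126.21], [12.49, 139.97], [-82, 262], [0, 151.66], [-163.58, 163.58]. Speed limits (degrees/s): [159.86, 159.86, 180, 180, 180, 180].

## Interface

Orientations are given as a 3x3 rotation matrix whose columns are the frame's x, y, z axes.
In Python, from rig import * gives the robot as it stands.
- The arm moves only by the tool step_arm, never from a script. Its argument "steps" is a list of rows, each a list of 7 numbers: the shift along the tool's x, y, z normalised to -1 to 1, where 1 is 0.3 m, then the turn, a rotation vector about the tool's x, y, z normalised to -1 to 1, where 1 is 45 degrees, then the gripper's target within -1 to 1 (shut at 1, half-way at 0, fully open at -1). A call has 1 to 8 rows; each row is the pose to reach, as a shift and turn from the pose commanded when the call began, along the tool's axes at that moment; what a row does not reach only later rows make up. A row lasts 1/12 s, in which the tool goes at most 41.7 mm and 7.16 degrees, less where a joint would pass 70% of its speed; a pose out of reach is approached as far as the arm can. A call with a number of a shift or a turn outside -1 to 1 is refused whole. A call with a gripper value outside its range is refused whole. The fingers move at their own pace and stop on an object; the grip force is fixed at half the most. Time passes only in rows, so rows that repeat a pose let the fingers close. It gives the time, the measured TCP pose, the force, the opening and the grip force at its end, in the units of the state.
- read_state(): the state, without advancing time (a new reading comes with each control period).
- capture(name): name is "scene" or "top" or "wrist"; returns a dict with "image" (400x640x3 uint8, red, green, blue), "vertical_fov" (degrees; the focal length in pixels is half the picture's height over the tangent of half this angle, whatever the lens; pixels are square), "cx", "cy" (the principal point, pixels), "world_from_camera" (4x4, takes a point from camera to world coordinates); the wrist camera has in their place "T_tool_cam" (4x4, takes a point from camera to tool coordinates, whose origin is the TCP and whose axes are the flange's). Camera axes: x right, y down, z forward; pixel columns grow to the right and rows downward; lengths in m; the calibration is good to about 2 mm. A picture is of the moment at which its call begins: read the wrist's pose just before it. There is no depth.
- hand_in(): hands the job in; it is judged then, once.
The state is a dict: "time_s": time; "joint_positions": joint angles; "qvel": joint speeds; "tau": joint torques, N m; "position": TCP position; "tcp_rot": TCP orientation; "force": force on the tool from outside, world axes, zero at the start; "moment": the same for the moment, N m; "opening": opening from 0.0 (shut) to 1.0 (fully open); "grasp_force": force on a finger pad.
Only numpy, scipy, OpenCV 4.12 (cv2) and the standard library are available. Lean on these libraries where they do the work, as an engineer would, in place of code of your own. Each camera call takes 0.05 s, during which the arm holds its last target. There are 200 camera calls.

## Working session

There is one attempt and no reset: what is moved stays moved. The work goes in short steps, Python scripts to look and compute and a tool call to move; the robot and the scene stay as the last step left them, time stands still between calls to the robot, and variables do not carry over. Pictures are saved under pics/ and viewed, at most 10 in all, crops included, and the job is handed in when it is done.

Besides the shell and the picture viewer there is one more tool, called after "Request:" by a JSON object that holds its "name" and its "arguments". step_arm: Moves the arm, as the interface text tells. Scaled input: -1 to 1 covers 0.3 m each way for a shift and 45 degrees each way for a turn. Its arguments: {"type":"object","properties":{"steps":{"type":"array"}},"required":["steps"]}

```bash
ls; mkdir -p pics; python3 - <<'E'
from rig import *
import cv2,pickle
s=read_state();print(s)
d={}
for n in("scene","top","wrist"):
    c=capture(n);d[n]=c;cv2.imwrite(f"pics/{n}0.png",c["image"][:,:,::-1])
    print(n,{k:v for k,v in c.items() if k!="image"})
pickle.dump((s,d),open("c0.pkl","wb"))
E
```

```text
pics
{'time_s': 0.0, 'joint_positions': array([ 5.50332344e+01,  3.02802767e+01,  8.21563686e+01,  1.43859535e-03,
        6.76868530e+01, -1.02285885e+01]), 'qvel': array([ 0.05678693, -0.10403346, -0.01026836,  0.00717948,  0.0821525 ,
        0.00941113]), 'tau': array([-5.11235085e-04, -4.40044892e+01, -1.76596606e+01,  6.34155096e-02,
        5.80683863e-02, -1.70844100e-04]), 'position': array([0.26113635, 0.5670966 , 0.2465576 ]), 'tcp_rot': array([[-9.08225290e-01,  4.18479688e-01, -1.25432589e-03],
       [ 4.18481371e-01,  9.08223689e-01, -1.75304570e-03],
       [ 4.05594472e-04, -2.11707246e-03, -9.99997677e-01]]), 'force': array([ 0.84112695, -0.85546265, -0.059978  ]), 'moment': array([ 0.03561997, -0.00863259,  0.03110488]), 'grasp_force': 0.0, 'opening': 1.0004434607378556}
scene {'vertical_fov': 55.04173071254281, 'cx': 321.0587839314436, 'cy': 199.0939355117475, 'world_from_camera': array([[ 0.46504868, -0.55039732,  0.69339203, -0.17342452],
       [-0.88528237, -0.28718079,  0.36578999, -0.27085371],
       [-0.00220096, -0.7839579 , -0.62081009,  0.78879527],
   
[... 167 characters left out ...]
era': array([[-0.02844815, -0.99015493,  0.13705443,  0.33725489],
       [-0.9995071 ,  0.02999809,  0.00925634,  0.09715957],
       [-0.01327658, -0.13672355, -0.99052027,  1.6032519 ],
       [ 0.        ,  0.        ,  0.        ,  1.        ]])}
wrist {'vertical_fov': 71.13629947579206, 'cx': 322.3995086945267, 'cy': 192.69171633137472, 'T_tool_cam': array([[ 1.95391145e-04, -9.55999013e-01, -2.93369817e-01,
         8.03157583e-02],
       [ 9.99999971e-01,  1.45706175e-04,  1.91213196e-04,
         4.61928063e-04],
       [-1.40053833e-04, -2.93369846e-01,  9.55999014e-01,
        -1.35402450e-01],
       [ 0.00000000e+00,  0.00000000e+00,  0.00000000e+00,
         1.00000000e+00]])}
```

View pics/top0.png

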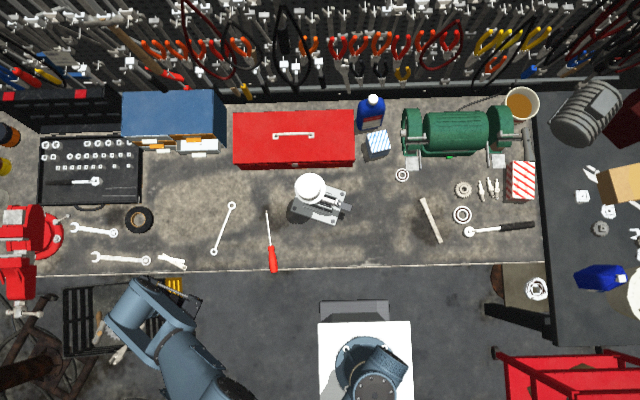

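View pics/scene0.png

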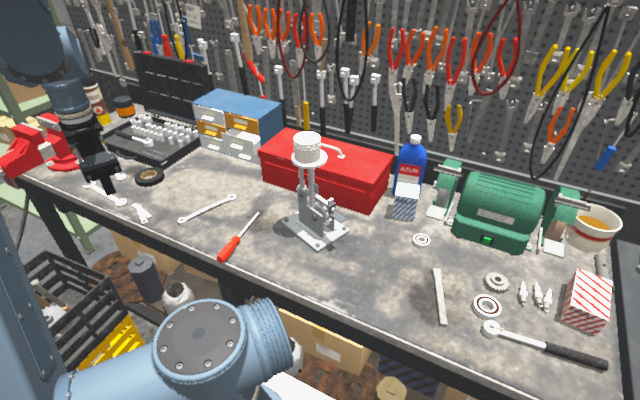

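The top view shows the stand near (318,205) and the chisel from about (422,200) to (438,242). In the scene view the chisel runs from about (436,270) to (443,323). I'll enlarge both.

```bash
cat > h.py <<'E'
import numpy as np,cv2
def f(c): return 200/np.tan(np.radians(c["vertical_fov"]/2))
def ray(c,uv,T=None):
    T=c["world_from_camera"] if T is None else T
    d=T[:3,:3]@np.array([(uv[0]-c["cx"])/f(c),(uv[1]-c["cy"])/f(c),1.]); return T[:3,3],d
def onz(c,uv,z,T=None):
    o,d=ray(c,uv,T); return o+d*(z-o[2])/d[2]
def proj(c,p,T=None):
    T=c["world_from_camera"] if T is None else T
    q=T[:3,:3].T@(np.asarray(p)-T[:3,3]); return np.array([c["cx"],c["cy"]])+f(c)*q[:2]/q[2]
E
python3 - <<'E'
import pickle,cv2,numpy as np
from h import *
s,d=pickle.load(open("c0.pkl","rb"))
a=d["top"]["image"][165:255,275:365];b=d["scene"]["image"][125:255,265:365]
e=d["top"]["image"][190:250,405:455]
r=lambda i,k:cv2.resize(i,None,fx=k,fy=k,interpolation=cv2.INTER_CUBIC)
o=np.zeros((600,800,3),np.uint8)
A=r(a,4);o[:A.shape[0],:A.shape[1]]=A
B=r(b,4);o[:B.shape[0],370:370+B.shape[1]]=B
C=r(e,3.5);o[370:370+C.shape[0],:C.shape[1]]=C
cv2.imwrite("pics/crop1.png",o[:,:,::-1])
c=d["top"]
# chisel mask
for n,box in(("top",(190,250,405,455)),("scene",(255,335,420,460))):
    im=d[n]["image"];y0,y1,x0,x1=box
    sub=cv2.cvtColor(im[y0:y1,x0:x1],cv2.COLOR_RGB2HSV)
    g=cv2.cvtColor(im[y0:y1,x0:x1],cv2.COLOR_RGB2GRAY)
    t,m=cv2.threshold(g,0,255,cv2.THRESH_OTSU)
    cs,_=cv2.findContours(m,cv2.RETR_EXTERNAL,cv2.CHAIN_APPROX_NONE);k=max(cs,key=cv2.contourArea)
    R=cv2.minAreaRect(k);bx=cv2.boxPoints(R)+[x0,y0]
    print(n,t,R);P=[onz(d[n],p,.011) for p in bx];print(bx.round(1),np.round(P,4))
E
```

```text
top 164.0 ((26.0, 30.000001907348633), (48.28951644897461, 5.385119438171387), 67.9637680053711)
[[419.4 198.6]
 [424.4 196.6]
 [442.6 241.4]
 [437.6 243.4]] [[ 0.5698 -0.2153  0.011 ]
 [ 0.5765 -0.2333  0.011 ]
 [ 0.4163 -0.2874  0.011 ]
 [ 0.4097 -0.2695  0.011 ]]
scene 169.0 ((26.32228660583496, 30.299598693847656), (73.97664642333984, 34.866512298583984), 71.8619155883789)
[[418.2 255.6]
 [451.4 244.7]
 [474.4 315. ]
 [441.3 325.9]] [[ 0.5974 -0.1659  0.011 ]
 [ 0.6817 -0.237   0.011 ]
 [ 0.4725 -0.3384  0.011 ]
 [ 0.4072 -0.2764  0.011 ]]
```

View pics/crop1.png

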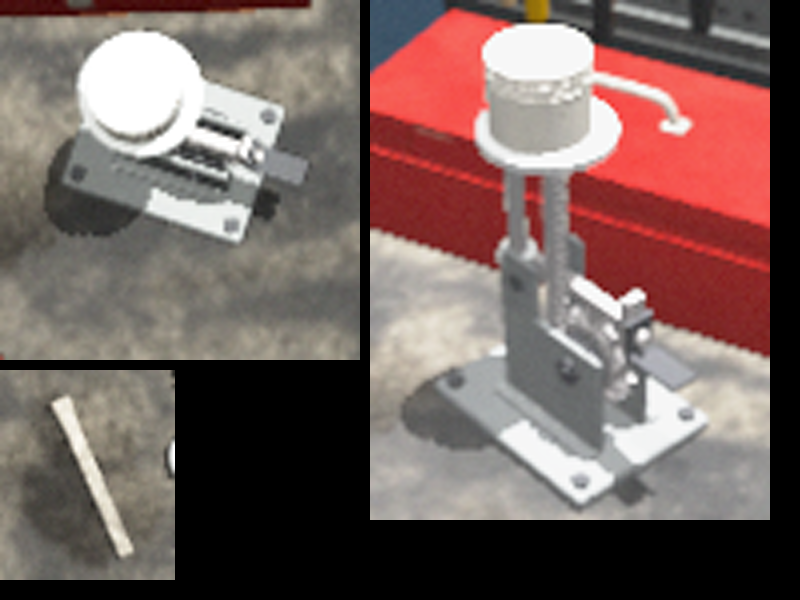

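The crop shows the base-plate corners, in top-view pixels, at about (335,225.5), (346.2,192) and (290.5,210). The finger points right and slightly towards the robot, around (348,206). The blade end of the chisel is the far-left end.

```bash
cat > chk.py <<'E'
E
python3 - <<'E'
import pickle,numpy as np
from h import *
s,d=pickle.load(open("c0.pkl","rb"));t=d["top"];sc=d["scene"]
st=lambda u,v:(275+u/4,165+v/4); ss=lambda u,v:(265+(u-370)/4,125+v/4)
M=np.array([[-55,65],[-55,-65],[115,65]])/1e3
def fit(M,W):
    m,w=M.mean(0),W.mean(0);H=(M-m).T@(W-w);a=np.arctan2(H[0,1]-H[1,0],H[0,0]+H[1,1])
    R=np.array([[np.cos(a),-np.sin(a)],[np.sin(a),np.cos(a)]]);o=w-R@m
    print("stand",o.round(4),np.degrees(a).round(2),"res",((M@R.T+o-W)*1e3).round(1).tolist());return R,o
W=np.array([onz(t,st(*p),.012)[:2] for p in((240,241),(285,107),(62,181))])
R,o=fit(M,W)
W2=np.array([onz(sc,ss(*p),.012)[:2] for p in((578,506),(708,416))])
fit(M[:2],W2)
# blobs: finger end in both views
for z in(.1,.112,.126): print(z,[((onz(c,p,z)[:2]-o)@R*1e3).round(1) for c,p in((t,st(302,185)),(t,st(310,165)),(sc,ss(670,389)),(sc,ss(696,370)))])
E
```

```text
stand [0.5624 0.1154] 69.53 res [[-1.6, -0.5], [1.8, -2.2], [-0.2, 2.7]]
stand [0.5614 0.1188] 71.44 res [[1.1, -0.4], [-1.1, 0.4]]
0.1 [array([-90.3,  10.3]), array([-91.3,  -7.8]), array([-78.6,   4.5]), array([-76.5, -22.2])]
0.112 [array([-90.3,  11.9]), array([-91.3,  -6.1]), array([-88. ,  14.1]), array([-85.9, -12.1])]
0.126 [array([-90.4,  13.7]), array([-91.4,  -4.2]), array([-99. ,  25.2]), array([-97. ,  -0.4])]
```

```bash
cat > go.py <<'E'
import sys,numpy as np
from rig import *
from scipy.spatial.transform import Rotation as Ro
# usage: go.py x y z heading_of_tool_x  -> normalised row
def head(h):
    h=np.radians(h);x=np.array([np.cos(h),np.sin(h),0]);z=np.array([0,0,-1.]);return np.column_stack([x,np.cross(z,x),z])
if __name__=="__main__":
    s=read_state();R=s["tcp_rot"];a=list(map(float,sys.argv[1:]))
    print("t",round(s["time_s"],2),"p",s["position"].round(4),"j",s["joint_positions"].round(0),"F",s["force"].round(2),"hd",np.degrees(np.arctan2(R[1,0],R[0,0])).round(2),"g",s["opening"].__round__(3),round(s["grasp_force"],1))
    if a:
        d=R.T@(np.array(a[:3])-s["position"])/.3
        w=Ro.from_matrix(R.T@head(a[3])).as_rotvec(degrees=True)/45
        print("shift",d.round(3),"turn",w.round(3))
E
python3 go.py 0.341 0.417 0.42 110.3
```

```text
t 0.15 p [0.2613 0.5672 0.2468] j [ 55.  30.  82.  -0.  68. -10.] F [ 0.59 -0.07 -0.22] hd 155.26 g 1.001 0.0
shift [-0.451 -0.344 -0.577] turn [-0.002  0.001  0.999]
```

Request:
{"name": "step_arm", "arguments": {"steps": [[-0.45,-0.343,-0.567,0,0,1,-0.4],[-0.45,-0.343,-0.567,0,0,1,-0.4],[-0.45,-0.343,-0.567,0,0,1,-0.4],[-0.45,-0.343,-0.567,0,0,1,-0.4],[-0.45,-0.343,-0.567,0,0,1,-0.4],[-0.45,-0.343,-0.567,0,0,1,-0.4],[-0.45,-0.343,-0.567,0,0,1,-0.4],[-0.45,-0.343,-0.567,0,0,1,-0.4]]}}

```text
time_s: 0.82
position: [0.3422, 0.4169, 0.4195]
tcp_rot: [[-0.343, 0.939, 0.003], [0.939, 0.343, 0.002], [0.001, 0.004, -1.0]]
force: [-0.2, 0.1, -0.7]
opening: 0.701
grasp_force: 0.0
```

```bash
python3 go.py 0.42 0.15 0.42 65.3
```

```text
t 0.82 p [0.3422 0.4169 0.4195] j [39. 14. 80.  0. 85. 19.] F [-0.21  0.08 -0.69] hd 110.09 g 0.701 0.0
shift [-0.925 -0.062 -0.003] turn [ 0.004 -0.003  0.995]
```

Request:
{"name": "step_arm", "arguments": {"steps": [[-0.925,-0.062,0,0,0,1,-0.4],[-0.925,-0.062,0,0,0,1,-0.4],[-0.925,-0.062,0,0,0,1,-0.4],[-0.925,-0.062,0,0,0,1,-0.4],[-0.925,-0.062,0,0,0,1,-0.4],[-0.925,-0.062,0,0,0,1,-0.4],[-0.925,-0.062,0,0,0,1,-0.4],[-0.925,-0.062,0,0,0,1,-0.4]]}}

```text
time_s: 1.48
position: [0.4206, 0.1471, 0.4164]
tcp_rot: [[0.423, 0.906, -0.002], [0.906, -0.423, -0.003], [-0.003, -0.001, -1.0]]
force: [-0.4, 0.1, -0.1]
opening: 0.702
grasp_force: 0.0
```

```bash
python3 go.py 0.47 -0.13 0.35 20.3
```

```text
t 1.48 p [0.4206 0.1471 0.4164] j [ 5.  6. 92. -0. 83. 30.] F [-0.38  0.05 -0.08] hd 64.97 g 0.702 0.0
shift [-0.767  0.54   0.223] turn [0.001 0.004 0.993]
```

Request:
{"name": "step_arm", "arguments": {"steps": [[-0.767,0.54,0.22,0,0,1,-0.4],[-0.767,0.54,0.22,0,0,1,-0.4],[-0.767,0.54,0.22,0,0,1,-0.4],[-0.767,0.54,0.22,0,0,1,-0.4],[-0.767,0.54,0.22,0,0,1,-0.4],[-0.767,0.54,0.22,0,0,1,-0.4],[-0.767,0.54,0.22,0,0,1,-0.4],[-0.767,0.54,0.22,0,0,1,-0.4]]}}

```text
time_s: 2.15
position: [0.4715, -0.1307, 0.3488]
tcp_rot: [[0.94, 0.342, -0.003], [0.342, -0.94, -0.001], [-0.003, -0.0, -1.0]]
force: [-0.7, 0.1, 0.5]
opening: 0.702
grasp_force: 0.0
```

```bash
python3 go.py 0.515 -0.241 0.18 18.7
```

```text
t 2.15 p [ 0.4715 -0.1307  0.3488] j [-29.  13.  93.  -0.  74.  42.] F [-0.68  0.07  0.54] hd 20.01 g 0.702 0.0
shift [0.012 0.395 0.563] turn [-0.     0.004  0.029]
```

Request:
{"name": "step_arm", "arguments": {"steps": [[0.012,0.395,0.563,0,0,0.029,-0.4],[0.012,0.395,0.563,0,0,0.029,-0.4],[0.012,0.395,0.563,0,0,0.029,-0.4],[0.012,0.395,0.563,0,0,0.029,-0.4],[0.012,0.395,0.563,0,0,0.029,-0.4],[0.012,0.395,0.563,0,0,0.029,-0.4],[0.012,0.395,0.563,0,0,0.029,-0.4]]}}

```text
time_s: 2.73
position: [0.514, -0.234, 0.179]
tcp_rot: [[0.945, 0.326, -0.007], [0.326, -0.945, 0.006], [-0.004, -0.007, -1.0]]
force: [-0.6, -0.5, 0.2]
opening: 0.702
grasp_force: 0.0
```

```bash
python3 go.py; python3 - <<'E'
from rig import *
from h import *
import pickle
s=read_state();c=capture("wrist");pickle.dump((s,c),open("w1.pkl","wb"))
T=np.eye(4);T[:3,:3]=s["tcp_rot"];T[:3,3]=s["position"];T=T@c["T_tool_cam"]
im=c["image"].copy()
ctr=np.array([.493,-.252]);h=np.radians(18.7);u=np.array([np.cos(h),np.sin(h)]);v=np.array([-u[1],u[0]])
q=np.array([proj(c,[*(ctr+a*.085*u+b*.011*v),.011],T) for a,b in((1,1),(1,-1),(-1,-1),(-1,1))])
print(q.round(0))
cv2.polylines(im,[q.astype(int)],True,(255,0,0))
cv2.imwrite("pics/w1.png",im[:,:,::-1])
E
```

```text
t 2.73 p [ 0.514 -0.234  0.179] j [-36.  31.  94.   0.  55.  35.] F [-0.63 -0.46  0.18] hd 19.02 g 0.702 0.0
[[323. 128.]
 [344. 128.]
 [340. 269.]
 [322. 268.]]
```

View pics/w1.png

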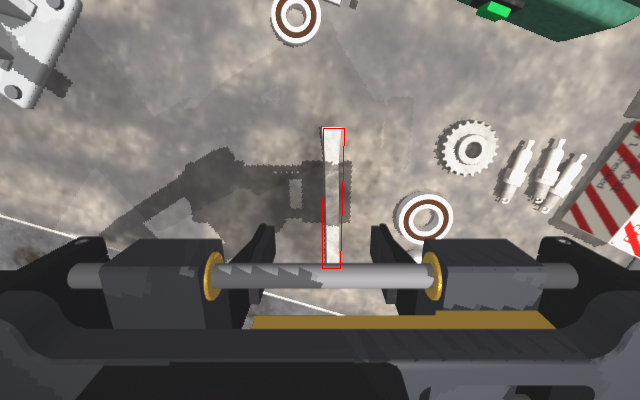

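The red outline matches the chisel, from (333,128) to (331,268), within about 1 mm. The bearing at (425,218) is clear of the fingers.

```bash
python3 go.py 0.526 -0.241 0.05 18.7;python3 - <<'E'
import pickle
from h import *
s,c=pickle.load(open("w1.pkl","rb"))
T=np.eye(4);T[:3,:3]=s["tcp_rot"];T[:3,3]=s["position"];T=T@c["T_tool_cam"]
print(onz(c,(425,218),.01,T), onz(c,(296,15),.01,T))
E
```

```text
t 2.78 p [ 0.5146 -0.234   0.1813] j [-36.  31.  94.   0.  55.  35.] F [ 0.15 -0.34 -0.57] hd 19.05 g 0.695 0.0
shift [0.029 0.036 0.438] turn [-0.005  0.003  0.008]
[ 0.51168129 -0.36031236  0.01      ] [ 0.66072861 -0.15553968  0.01      ]
```

Request:
{"name": "step_arm", "arguments": {"steps": [[0.029,0.032,0.43,0,0,0.008,-0.4],[0.029,0.032,0.43,0,0,0.008,-0.4],[0.029,0.032,0.43,0,0,0.008,-0.4],[0.029,0.032,0.43,0,0,0.008,-0.4],[0.029,0.032,0.43,0,0,0.008,-0.4],[0.029,0.032,0.43,0,0,0.008,-0.4],[0.029,0.032,0.43,0,0,0.008,-0.4]]}}

```text
time_s: 3.37
position: [0.5282, -0.2427, 0.0576]
tcp_rot: [[0.947, 0.32, 0.005], [0.32, -0.947, -0.004], [0.004, 0.005, -1.0]]
force: [1.3, -1.0, 1.1]
opening: 0.699
grasp_force: 0.0
```

```bash
python3 go.py 0.526 -0.241 0.0285 18.7
```

```text
t 3.37 p [ 0.5282 -0.2427  0.0576] j [-36.  42.  96.   0.  41.  36.] F [ 1.34 -0.98  1.15] hd 18.65 g 0.699 0.0
shift [-0.006 -0.008  0.097] turn [ 0.007 -0.005 -0.001]
```

Request:
{"name": "step_arm", "arguments": {"steps": [[-0.003,-0.004,0.04,0,0,0,-0.4],[-0.003,-0.004,0.04,0,0,0,-0.4],[-0.003,-0.004,0.04,0,0,0,-0.4],[-0.003,-0.004,0.04,0,0,0,-0.4]]}}

```text
time_s: 3.7
position: [0.5259, -0.2418, 0.0439]
tcp_rot: [[0.948, 0.319, 0.003], [0.319, -0.948, -0.002], [0.002, 0.003, -1.0]]
force: [1.0, -0.4, 0.4]
opening: 0.703
grasp_force: 0.0
```

```bash
python3 go.py 0.526 -0.241 0.0285 18.7
```

```text
t 3.7 p [ 0.5259 -0.2418  0.0439] j [-36.  44.  97.   0.  39.  36.] F [ 1.03 -0.42  0.35] hd 18.6 g 0.703 0.0
shift [ 0.001 -0.003  0.051] turn [ 0.004 -0.003 -0.002]
```

Request:
{"name": "step_arm", "arguments": {"steps": [[0,-0.003,0.025,0,0,0,-0.4],[0,-0.003,0.045,0,0,0,-0.4],[0,-0.003,0.05,0,0,0,-0.4],[0,-0.003,0.05,0,0,0,-0.4]]}}

```text
time_s: 4.03
position: [0.5243, -0.24, 0.0259]
tcp_rot: [[0.948, 0.319, -0.001], [0.319, -0.948, 0.001], [-0.001, -0.001, -1.0]]
force: [0.2, -0.5, -0.6]
opening: 0.698
grasp_force: 0.0
```

Request:
{"name": "step_arm", "arguments": {"steps": [[0,0,0,0,0,0,1],[0,0,0,0,0,0,1],[0,0,0,0,0,0,1],[0,0,0,0,0,0,1],[0,0,0,0,0,0,1],[0,0,0,0,0,0,1],[0,0,0,0,0,0,1],[0,0,0,0,0,0,1]]}}

```text
time_s: 4.7
position: [0.5248, -0.2403, 0.0268]
tcp_rot: [[0.948, 0.319, 0.0], [0.319, -0.948, -0.0], [0.0, 0.0, -1.0]]
force: [0.7, -0.2, 0.1]
opening: 0.222
grasp_force: 29.9
```

```bash
python3 go.py 0.49 -0.16 0.2 60
```

```text
t 4.7 p [ 0.5248 -0.2403  0.0268] j [-36.  45.  97.   0.  38.  36.] F [ 0.67 -0.2   0.09] hd 18.6 g 0.222 29.9
shift [-0.025 -0.291 -0.577] turn [ 0.   -0.   -0.92]
```

Request:
{"name": "step_arm", "arguments": {"steps": [[0,0,-0.1,0,0,0,1],[0,0,-0.2,0,0,0,1],[-0.025,-0.1,-0.25,0,0,-0.2,1],[-0.025,-0.2,-0.25,0,0,-0.4,1],[-0.025,-0.25,-0.25,0,0,-0.6,1],[-0.025,-0.29,-0.25,0,0,-0.8,1],[-0.025,-0.29,-0.25,0,0,-0.92,1],[-0.025,-0.29,-0.25,0,0,-0.92,1]]}}

```text
time_s: 5.37
position: [0.4891, -0.1589, 0.1017]
tcp_rot: [[0.494, 0.87, -0.001], [0.87, -0.494, 0.001], [0.0, -0.001, -1.0]]
force: [0.0, -0.1, -1.6]
opening: 0.224
grasp_force: 29.9
```

```bash
python3 go.py 0.508 -0.035 0.101 70.5
```

```text
t 5.37 p [ 0.4891 -0.1589  0.1017] j [-30.  35. 105.   0.  40.  -1.] F [ 0.04 -0.11 -1.62] hd 60.4 g 0.224 29.9
shift [ 0.39  -0.149  0.003] turn [-0.002 -0.    -0.224]
```

Request:
{"name": "step_arm", "arguments": {"steps": [[0.1,-0.05,0,0,0,-0.1,1],[0.2,-0.1,0,0,0,-0.224,1],[0.3,-0.149,0,0,0,-0.224,1],[0.36,-0.149,0,0,0,-0.224,1],[0.39,-0.149,0,0,0,-0.224,1],[0.39,-0.149,0,0,0,-0.224,1],[0.39,-0.149,0,0,0,-0.224,1]]}}

```text
time_s: 5.95
position: [0.5102, -0.037, 0.1017]
tcp_rot: [[0.34, 0.94, 0.0], [0.94, -0.34, -0.001], [-0.0, 0.001, -1.0]]
force: [0.2, -0.7, -2.3]
opening: 0.224
grasp_force: 29.9
```

```bash
python3 go.py; python3 - <<'E'
from rig import *
from h import *
import pickle
s=read_state();c=capture("wrist");sc=capture("scene");pickle.dump((s,c,sc),open("w2.pkl","wb"))
T=np.eye(4);T[:3,:3]=s["tcp_rot"];T[:3,3]=s["position"];T=T@c["T_tool_cam"]
r=lambda i,k:cv2.resize(i,None,fx=k,fy=k,interpolation=cv2.INTER_CUBIC)
im=c["image"].copy()
h=np.radians(70.5);u=np.array([np.cos(h),np.sin(h)]);v=np.array([-u[1],u[0]]);o=np.array([.562,.117])
for z,col in((.117,(255,0,0)),):
  q=np.array([proj(c,[*(o+a*u+b*v),z],T) for a,b in((-.09,.012),(-.09,-.012),(-.042,-.012),(-.042,.012))]);print(q.round(1))
  cv2.polylines(im,[q.round().astype(int)],True,col)
q=np.array([proj(c,[*(o+a*u+b*v),.012],T) for a,b in((-.055,.065),(-.055,-.065))]);print(q.round(1))
cv2.line(im,*[tuple(map(int,p)) for p in q],(0,255,0))
t=np.zeros((600,800,3),np.uint8);A=im[0:300,160:480];t[:600,:640]=r(A,2)
B=r(sc["image"][190:270,300:353],3);t[:B.shape[0],641:]=B[:,:159]
cv2.imwrite("pics/w2.png",t[:,:,::-1]);cv2.imwrite("pics/sc2.png",sc["image"][:,:,::-1])
E
```

```text
t 5.95 p [ 0.5102 -0.037   0.1017] j [-17.  35. 105.  -0.  40.   3.] F [ 0.2  -0.71 -2.31] hd 70.14 g 0.224 29.9
[[285.2 129.3]
 [342.3 128.9]
 [344.3  -4. ]
 [279.3  -3.5]]
[[229.6  70.6]
 [404.9  69.4]]
```

View pics/w2.png

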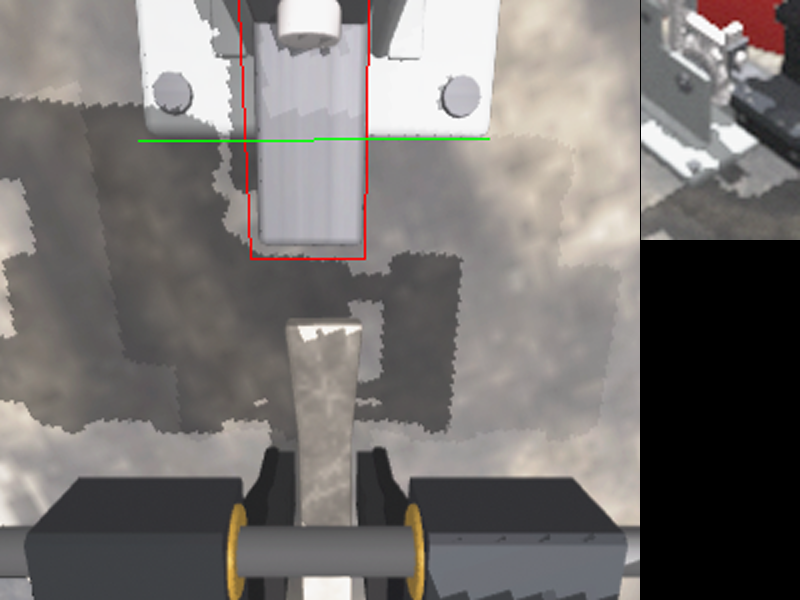

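```bash
python3 - <<'E'
from h import *
import pickle
s,c,sc=pickle.load(open("w2.pkl","rb"));_,d=pickle.load(open("c0.pkl","rb"))
T=np.eye(4);T[:3,:3]=s["tcp_rot"];T[:3,3]=s["position"];T=T@c["T_tool_cam"]
h=np.radians(70.5);u=np.array([np.cos(h),np.sin(h)]);v=np.array([-u[1],u[0]]);o=np.array([.562,.117])
S=lambda p:(np.array([(p[:2]-o)@u,(p[:2]-o)@v])*1e3).round(1)
px=lambda a,b:(160+a/2,b/2)
for z in(.1,.106,.112,.118):print(z,[S(onz(c,px(*p),z,T)) for p in((260,243),(362,243))])
print("plate",[S(onz(c,px(*p),.012,T)) for p in((147,138),(490,138))])
print("tip",[S(onz(c,px(*p),.086,T)) for p in((287,320),(362,320))], "tcp",S(s["position"]))
# triangulate finger end centre: wrist vs scene and top
def tri(a,b):
    (o1,d1),(o2,d2)=a,b;A=np.column_stack([d1,-d2]);k=np.linalg.lstsq(A,o2-o1,rcond=None)[0]
    p,q=o1+k[0]*d1,o2+k[1]*d2;print((p+q)/2,np.linalg.norm(p-q),S((p+q)/2))
w=ray(c,px(311,243),T)
tri(w,ray(d["scene"],(265+(683-370)/4,125+379.5/4)));tri(w,ray(d["top"],(275+306/4,165+175/4)))
E
```

```text
0.1 [array([-87.7,  11.8]), array([-87.8, -12.5])]
0.106 [array([-87.4,  11.1]), array([-87.5, -12.1])]
0.112 [array([-87.1,  10.4]), array([-87.2, -11.7])]
0.118 [array([-86.8,   9.7]), array([-86.9, -11.3])]
plate [array([-53.9,  62. ]), array([-54.7, -65.1])]
tip [array([-108.8,    6.8]), array([-108.9,  -13.7])] tcp [-162.4   -2.5]
[0.53330487 0.03487296 0.10994715] 0.0006876678136100499 [-87.   -0.4]
[0.53218864 0.03160821 0.07946064] 0.0035683778609029463 [-90.4  -0.4]
```

Triangulation puts the finger's underside at about z = 0.100–0.106 with its end at stand x ≈ -88. The chisel is 3 mm off to -y. I'll correct that while advancing underneath.

Request:
{"name": "step_arm", "arguments": {"steps": [[0.03,-0.011,0,0,0,-0.008,1],[0.06,-0.011,0,0,0,-0.008,1],[0.09,-0.011,0,0,0,-0.008,1],[0.117,-0.011,0,0,0,-0.008,1],[0.117,-0.011,0,0,0,-0.008,1],[0.117,-0.011,0,0,0,-0.008,1],[0.117,-0.011,0,0,0,-0.008,1]]}}

```text
time_s: 6.63
position: [0.5186, -0.0023, 0.1017]
tcp_rot: [[0.334, 0.943, -0.0], [0.943, -0.334, -0.0], [-0.0, -0.0, -1.0]]
force: [0.7, 0.8, -2.1]
opening: 0.225
grasp_force: 29.9
```

```bash
python3 go.py
```

```text
t 6.63 p [ 0.5186 -0.0023  0.1017] j [-13.  35. 104.  -0.  40.   7.] F [ 0.73  0.83 -2.08] hd 70.48 g 0.225 29.9
```

Request:
{"name": "step_arm", "arguments": {"steps": [[0,0,-0.007,0,0,0,1],[0,0,-0.013,0,0,0,1],[0,0,-0.02,0,0,0,1],[0,0,-0.02,0,0,0,1],[0,0,-0.02,0,0,0,1]]}}

```text
time_s: 7.05
position: [0.5187, -0.0027, 0.108]
tcp_rot: [[0.335, 0.942, 0.001], [0.942, -0.335, -0.0], [0.0, 0.001, -1.0]]
force: [-0.0, -0.1, -2.4]
opening: 0.224
grasp_force: 29.9
```

Request:
{"name": "step_arm", "arguments": {"steps": [[0,0,-0.007,0,0,0,1],[0,0,-0.013,0,0,0,1],[0,0,-0.013,0,0,0,1],[0,0,-0.013,0,0,0,1]]}}

```text
time_s: 7.38
position: [0.5187, -0.0025, 0.1118]
tcp_rot: [[0.335, 0.942, 0.0], [0.942, -0.335, -0.0], [0.0, 0.0, -1.0]]
force: [-0.0, 0.1, -1.9]
opening: 0.222
grasp_force: 29.9
```

Request:
{"name": "step_arm", "arguments": {"steps": [[0,0,-0.007,0,0,0,1],[0,0,-0.007,0,0,0,1],[0,0,-0.007,0,0,0,1]]}}

```text
time_s: 7.63
position: [0.5187, -0.0025, 0.1139]
tcp_rot: [[0.335, 0.942, 0.0], [0.942, -0.335, -0.0], [0.0, 0.0, -1.0]]
force: [0.5, 0.9, -1.8]
opening: 0.227
grasp_force: 29.9
```

Request:
{"name": "step_arm", "arguments": {"steps": [[0,0,-0.007,0,0,0,1],[0,0,-0.007,0,0,0,1],[0,0,-0.007,0,0,0,1]]}}

```text
time_s: 7.88
position: [0.5186, -0.0025, 0.116]
tcp_rot: [[0.335, 0.942, 0.0], [0.942, -0.335, -0.0], [0.0, 0.0, -1.0]]
force: [-0.4, 0.4, -1.6]
opening: 0.222
grasp_force: 29.9
```

Request:
{"name": "step_arm", "arguments": {"steps": [[0,0,-0.007,0,0,0,1],[0,0,-0.007,0,0,0,1],[0,0,-0.007,0,0,0,1]]}}

```text
time_s: 8.13
position: [0.5187, -0.0025, 0.1181]
tcp_rot: [[0.335, 0.942, 0.0], [0.942, -0.335, -0.0], [0.0, 0.0, -1.0]]
force: [-0.6, -0.4, -2.3]
opening: 0.224
grasp_force: 29.9
```

Request:
{"name": "step_arm", "arguments": {"steps": [[0,0,-0.007,0,0,0,1],[0,0,-0.007,0,0,0,1],[0,0,-0.007,0,0,0,1]]}}

```text
time_s: 8.38
position: [0.5183, -0.0026, 0.1198]
tcp_rot: [[0.335, 0.942, -0.001], [0.942, -0.335, -0.0], [-0.0, -0.001, -1.0]]
force: [0.5, -0.7, -4.6]
opening: 0.226
grasp_force: 29.9
```

Request:
{"name": "step_arm", "arguments": {"steps": [[0,0,-0.007,0,0,0,1],[0,0,-0.007,0,0,0,1],[0,0,-0.007,0,0,0,1]]}}

```text
time_s: 8.63
position: [0.5183, -0.0028, 0.122]
tcp_rot: [[0.335, 0.942, -0.001], [0.942, -0.335, -0.0], [-0.001, -0.001, -1.0]]
force: [-0.9, -2.2, -6.0]
opening: 0.225
grasp_force: 29.9
```

Request:
{"name": "step_arm", "arguments": {"steps": [[0,0,-0.005,0,0,0,1],[0,0,-0.005,0,0,0,1],[0,0,-0.005,0,0,0,1]]}}

```text
time_s: 8.88
position: [0.5183, -0.0026, 0.1236]
tcp_rot: [[0.335, 0.942, -0.001], [0.942, -0.335, -0.0], [-0.0, -0.001, -1.0]]
force: [-0.4, -2.8, -5.9]
opening: 0.223
grasp_force: 30.0
```

Request:
{"name": "step_arm", "arguments": {"steps": [[0,0,-0.004,0,0,0,1],[0,0,-0.007,0,0,0,1],[0,0,-0.007,0,0,0,1]]}}

```text
time_s: 9.13
position: [0.5184, -0.0025, 0.1259]
tcp_rot: [[0.335, 0.942, -0.0], [0.942, -0.335, -0.0], [-0.0, -0.0, -1.0]]
force: [-1.1, -3.4, -5.9]
opening: 0.226
grasp_force: 30.0
```

The finger's arc pushes the chisel back by friction, so I'll follow it with a slight retreat.

Request:
{"name": "step_arm", "arguments": {"steps": [[-0.003,0,-0.003,0,0,0,1],[-0.004,0,-0.007,0,0,0,1],[-0.004,0,-0.007,0,0,0,1]]}}

```text
time_s: 9.38
position: [0.5184, -0.0029, 0.1281]
tcp_rot: [[0.335, 0.942, 0.001], [0.942, -0.335, 0.001], [0.001, 0.0, -1.0]]
force: [0.1, 1.1, -5.0]
opening: 0.228
grasp_force: 29.9
```

Request:
{"name": "step_arm", "arguments": {"steps": [[0,0,-0.004,0,0,0,1],[-0.001,0,-0.007,0,0,0,1],[-0.001,0,-0.007,0,0,0,1]]}}

```text
time_s: 9.63
position: [0.5182, -0.0037, 0.1302]
tcp_rot: [[0.335, 0.942, 0.0], [0.942, -0.335, 0.0], [0.0, 0.0, -1.0]]
force: [0.5, 1.9, -5.0]
opening: 0.223
grasp_force: 29.9
```

Request:
{"name": "step_arm", "arguments": {"steps": [[0,0,-0.005,0,0,0,1],[0,0,-0.005,0,0,0,1],[0,0,-0.005,0,0,0,1]]}}

```text
time_s: 9.88
position: [0.5182, -0.0039, 0.1316]
tcp_rot: [[0.335, 0.942, 0.0], [0.942, -0.335, 0.0], [0.0, 0.0, -1.0]]
force: [-0.0, 1.9, -5.5]
opening: 0.227
grasp_force: 29.9
```

Request:
{"name": "step_arm", "arguments": {"steps": [[-0.001,0,-0.004,0,0,0,1],[-0.001,0,-0.004,0,0,0,1],[-0.001,0,-0.004,0,0,0,1]]}}

```text
time_s: 10.13
position: [0.518, -0.0042, 0.1327]
tcp_rot: [[0.335, 0.942, 0.0], [0.942, -0.335, -0.0], [-0.0, 0.0, -1.0]]
force: [0.2, 2.2, -5.9]
opening: 0.223
grasp_force: 29.9
```

```bash
python3 - <<'E'
from rig import *
from h import *
import pickle
_,d=pickle.load(open("c0.pkl","rb"))
c=capture("scene");s=read_state();print(s["force"].round(1),s["moment"].round(2),s["position"].round(4))
a=d["scene"]["image"][125:175,280:325];g=cv2.cvtColor(a,cv2.COLOR_RGB2GRAY)
r=cv2.matchTemplate(cv2.cvtColor(c["image"][115:260,270:335],cv2.COLOR_RGB2GRAY),g,cv2.TM_CCOEFF_NORMED)
print(cv2.minMaxLoc(r))
E
```

```text
[-0.1  1.6 -5. ] [ 0.07  0.04 -0.03] [ 0.518  -0.0042  0.1327]
(-0.3604835867881775, 0.9858456254005432, (0, 46), (10, 10))
```

```bash
cat > plat.py <<'E'
from rig import *
from h import *
import pickle
_,d=pickle.load(open("c0.pkl","rb"))
c=capture("scene");s=read_state();print(round(s["time_s"],2),s["force"].round(1),s["position"].round(4))
g=cv2.cvtColor(d["scene"]["image"][125:175,280:325],cv2.COLOR_RGB2GRAY)
r=cv2.matchTemplate(cv2.cvtColor(c["image"][115:260,270:335],cv2.COLOR_RGB2GRAY),g,cv2.TM_CCOEFF_NORMED)
_,v,_,l=cv2.minMaxLoc(r)
a=np.array([.578,.162,.25]);k=proj(d["scene"],a-[0,0,.01])-proj(d["scene"],a)
print("match",round(v,2),"shift px",l[0]-10,l[1]-10,"drop mm ~",10*(l[1]-10)/k[1])
E
```

Request:
{"name": "step_arm", "arguments": {"steps": [[0,0,-0.003,0,0,0,1],[0,0,-0.003,0,0,0,1],[0,0,-0.003,0,0,0,1]]}}

```text
time_s: 10.43
position: [0.518, -0.0043, 0.1336]
tcp_rot: [[0.335, 0.942, 0.0], [0.942, -0.335, -0.0], [-0.0, 0.0, -1.0]]
force: [1.0, 1.2, -5.8]
opening: 0.225
grasp_force: 29.9
```

```bash
python3 plat.py
```

```text
10.48 [-0.3  1.2 -5. ] [ 0.518  -0.0042  0.1336]
match 0.99 shift px 0 0 drop mm ~ 0.0
```

Request:
{"name": "step_arm", "arguments": {"steps": [[0,0,-0.003,0,0,0,1],[0,0,-0.003,0,0,0,1],[0,0,-0.003,0,0,0,1]]}}

```text
time_s: 10.73
position: [0.518, -0.0043, 0.1345]
tcp_rot: [[0.335, 0.942, 0.0], [0.942, -0.335, -0.0], [-0.0, 0.0, -1.0]]
force: [0.9, 0.6, -4.7]
opening: 0.228
grasp_force: 29.9
```

```bash
python3 plat.py
```

```text
10.78 [ 0.   0.7 -4.6] [ 0.518  -0.0043  0.1345]
match 0.98 shift px 0 0 drop mm ~ 0.0
```

Request:
{"name": "step_arm", "arguments": {"steps": [[0,0,-0.002,0,0,0,1],[0,0,-0.002,0,0,0,1],[0,0,-0.002,0,0,0,1]]}}

```text
time_s: 11.03
position: [0.518, -0.0043, 0.1351]
tcp_rot: [[0.335, 0.942, 0.0], [0.942, -0.335, -0.0], [-0.0, 0.0, -1.0]]
force: [0.9, 0.9, -4.5]
opening: 0.227
grasp_force: 29.9
```

```bash
python3 plat.py
```

```text
11.08 [-0.6 -0.4 -5.4] [ 0.518  -0.0042  0.1351]
match 0.99 shift px 0 0 drop mm ~ 0.0
```

Request:
{"name": "step_arm", "arguments": {"steps": [[0,0,-0.002,0,0,0,1],[0,0,-0.002,0,0,0,1],[0,0,-0.002,0,0,0,1]]}}

```text
time_s: 11.33
position: [0.5182, -0.0043, 0.136]
tcp_rot: [[0.335, 0.942, 0.001], [0.942, -0.335, -0.0], [-0.0, 0.001, -1.0]]
force: [0.4, 0.4, -2.8]
opening: 0.222
grasp_force: 29.9
```

```bash
python3 plat.py
```

```text
11.38 [ 0.1  0.1 -2.2] [ 0.5182 -0.0043  0.136 ]
match 0.98 shift px 0 0 drop mm ~ 0.0
```

Force has dropped, so the pawl is clear. I'll lift about 1 mm more for margin and hold.

Request:
{"name": "step_arm", "arguments": {"steps": [[0,0,-0.003,0,0,0,1],[0,0,-0.003,0,0,0,1],[0,0,-0.003,0,0,0,1]]}}

```text
time_s: 11.63
position: [0.5182, -0.0043, 0.1367]
tcp_rot: [[0.335, 0.942, 0.0], [0.942, -0.335, -0.0], [-0.0, 0.001, -1.0]]
force: [-1.1, -0.6, -2.7]
opening: 0.222
grasp_force: 29.9
```

```bash
python3 plat.py
```

```text
11.68 [-0.6 -0.9 -4.6] [ 0.5181 -0.0043  0.1367]
match 0.98 shift px 0 1 drop mm ~ 3.1092557504502762
```

Sinking has begun, so I hold.

Request:
{"name": "step_arm", "arguments": {"steps": [[0,0,0,0,0,0,1],[0,0,0,0,0,0,1],[0,0,0,0,0,0,1],[0,0,0,0,0,0,1],[0,0,0,0,0,0,1],[0,0,0,0,0,0,1]]}}

```text
time_s: 12.18
position: [0.5181, -0.0042, 0.1366]
tcp_rot: [[0.335, 0.942, 0.0], [0.942, -0.335, 0.0], [0.0, 0.0, -1.0]]
force: [-1.1, -0.2, -3.2]
opening: 0.224
grasp_force: 29.9
```

```bash
python3 plat.py
```

```text
12.23 [-0.5 -1.1 -1.9] [ 0.5181 -0.0041  0.1367]
match 0.92 shift px 0 4 drop mm ~ 12.437023001801105
```

Request:
{"name": "step_arm", "arguments": {"steps": [[0,0,0,0,0,0,1],[0,0,0,0,0,0,1],[0,0,0,0,0,0,1],[0,0,0,0,0,0,1],[0,0,0,0,0,0,1],[0,0,0,0,0,0,1],[0,0,0,0,0,0,1],[0,0,0,0,0,0,1]]}}

```text
time_s: 12.9
position: [0.5181, -0.0042, 0.1366]
tcp_rot: [[0.335, 0.942, 0.0], [0.942, -0.335, 0.0], [0.0, 0.0, -1.0]]
force: [0.4, -0.2, -2.7]
opening: 0.228
grasp_force: 29.9
```

Request:
{"name": "step_arm", "arguments": {"steps": [[0,0,0,0,0,0,1],[0,0,0,0,0,0,1],[0,0,0,0,0,0,1],[0,0,0,0,0,0,1],[0,0,0,0,0,0,1],[0,0,0,0,0,0,1],[0,0,0,0,0,0,1],[0,0,0,0,0,0,1]]}}

```text
time_s: 13.57
position: [0.518, -0.0042, 0.1366]
tcp_rot: [[0.335, 0.942, 0.0], [0.942, -0.335, 0.0], [0.0, 0.0, -1.0]]
force: [0.8, -0.5, -2.5]
opening: 0.224
grasp_force: 29.9
```

```bash
python3 plat.py
```

```text
13.62 [ 0.2 -0.1 -3.5] [ 0.518  -0.0042  0.1367]
match 0.83 shift px 0 10 drop mm ~ 31.092557504502764
```

Request:
{"name": "step_arm", "arguments": {"steps": [[0,0,0,0,0,0,1],[0,0,0,0,0,0,1],[0,0,0,0,0,0,1],[0,0,0,0,0,0,1],[0,0,0,0,0,0,1],[0,0,0,0,0,0,1],[0,0,0,0,0,0,1],[0,0,0,0,0,0,1]]}}

```text
time_s: 14.28
position: [0.518, -0.0042, 0.1366]
tcp_rot: [[0.335, 0.942, -0.0], [0.942, -0.335, -0.0], [-0.0, -0.0, -1.0]]
force: [0.4, 0.1, -2.7]
opening: 0.226
grasp_force: 29.9
```

Request:
{"name": "step_arm", "arguments": {"steps": [[0,0,0,0,0,0,1],[0,0,0,0,0,0,1],[0,0,0,0,0,0,1],[0,0,0,0,0,0,1],[0,0,0,0,0,0,1],[0,0,0,0,0,0,1],[0,0,0,0,0,0,1],[0,0,0,0,0,0,1]]}}

```text
time_s: 14.95
position: [0.518, -0.0042, 0.1365]
tcp_rot: [[0.335, 0.942, -0.0], [0.942, -0.335, 0.0], [0.0, -0.0, -1.0]]
force: [0.7, -0.2, -1.8]
opening: 0.225
grasp_force: 29.9
```

```bash
python3 plat.py
```

```text
15.0 [ 0.5 -0.5 -2.1] [ 0.518  -0.0042  0.1365]
match 0.83 shift px 1 11 drop mm ~ 34.20181325495304
```

```bash
python3 - <<'E'
from rig import *
from h import *
import pickle
_,d=pickle.load(open("c0.pkl","rb"))
c=capture("scene");w=capture("wrist");r=lambda i,k:cv2.resize(i,None,fx=k,fy=k,interpolation=cv2.INTER_CUBIC)
t=np.zeros((600,800,3),np.uint8)
A=r(c["image"][125:255,265:365],4);t[:520,:400]=A;B=r(w["image"][0:240,200:440],1.65);t[:396,401:797]=B[:396,:396]
cv2.imwrite("pics/p3.png",t[:,:,::-1]);print(read_state()["time_s"])
E
python3 plat.py
```

```text
15.1
15.15 [ 0.2 -0.4 -2. ] [ 0.518  -0.0042  0.1365]
match 0.83 shift px 1 11 drop mm ~ 34.20181325495304
```

View pics/p3.png

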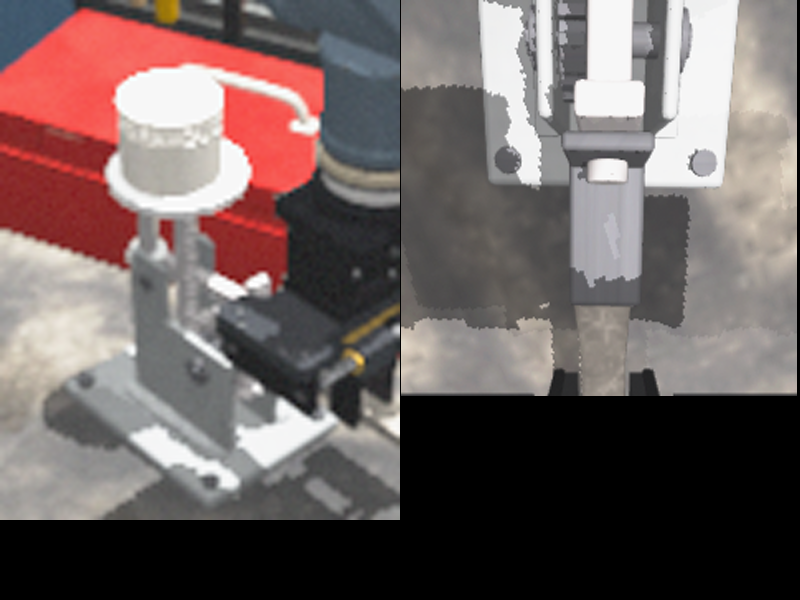

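The platform has dropped about 34 mm and then stalled: the piston top in the crop moved from y=25 to y=68. The chisel is still under the finger, but the lift margin was too thin, so I'll raise it in small steps.

Request:
{"name": "step_arm", "arguments": {"steps": [[0,0,-0.002,0,0,0,1],[0,0,-0.002,0,0,0,1],[0,0,-0.002,0,0,0,1]]}}

```text
time_s: 15.4
position: [0.5179, -0.0042, 0.137]
tcp_rot: [[0.335, 0.942, -0.0], [0.942, -0.335, -0.0], [-0.0, -0.0, -1.0]]
force: [0.6, 0.4, -4.9]
opening: 0.223
grasp_force: 29.9
```

```bash
python3 plat.py
```

```text
15.45 [ 0.7  0.9 -3.6] [ 0.5179 -0.0042  0.137 ]
match 0.81 shift px 0 12 drop mm ~ 37.31106900540332
```

Request:
{"name": "step_arm", "arguments": {"steps": [[0,0,-0.002,0,0,0,1],[0,0,-0.002,0,0,0,1],[0,0,-0.002,0,0,0,1]]}}

```text
time_s: 15.7
position: [0.5179, -0.0042, 0.1377]
tcp_rot: [[0.335, 0.942, -0.0], [0.942, -0.335, -0.0], [-0.0, -0.0, -1.0]]
force: [-0.3, 0.4, -4.1]
opening: 0.23
grasp_force: 29.9
```

```bash
python3 plat.py
```

```text
15.75 [-0.2  0.5 -3.5] [ 0.5179 -0.0042  0.1377]
match 0.76 shift px 1 15 drop mm ~ 46.638836256754146
```

Request:
{"name": "step_arm", "arguments": {"steps": [[0,0,0,0,0,0,1],[0,0,0,0,0,0,1],[0,0,0,0,0,0,1],[0,0,-0.001,0,0,0,1],[0,0,-0.001,0,0,0,1],[0,0,-0.001,0,0,0,1],[0,0,-0.001,0,0,0,1]]}}

```text
time_s: 16.33
position: [0.518, -0.0042, 0.1381]
tcp_rot: [[0.335, 0.942, -0.0], [0.942, -0.335, -0.0], [-0.0, -0.0, -1.0]]
force: [0.2, -0.5, -4.3]
opening: 0.228
grasp_force: 29.9
```

```bash
python3 plat.py
```

```text
16.38 [ 1.  -0.3 -4.2] [ 0.5179 -0.0042  0.138 ]
match 0.72 shift px 1 20 drop mm ~ 62.18511500900553
```

Request:
{"name": "step_arm", "arguments": {"steps": [[0,0,0,0,0,0,1],[0,0,0,0,0,0,1],[0,0,0,0,0,0,1],[0,0,-0.001,0,0,0,1],[0,0,-0.001,0,0,0,1],[0,0,-0.001,0,0,0,1],[0,0,-0.001,0,0,0,1]]}}

```text
time_s: 16.97
position: [0.518, -0.0042, 0.1383]
tcp_rot: [[0.335, 0.942, -0.0], [0.942, -0.335, -0.0], [-0.0, -0.0, -1.0]]
force: [-0.2, -1.6, -3.8]
opening: 0.222
grasp_force: 29.9
```

```bash
python3 plat.py
```

```text
17.02 [-0.  -0.7 -4.4] [ 0.518  -0.0042  0.1384]
match 0.69 shift px 1 23 drop mm ~ 71.51288226035636
```

Almost home. I'll hold longer and compare with a second reading.

Request:
{"name": "step_arm", "arguments": {"steps": [[0,0,0,0,0,0,1],[0,0,0,0,0,0,1],[0,0,0,0,0,0,1],[0,0,0,0,0,0,1],[0,0,0,0,0,0,1],[0,0,0,0,0,0,1],[0,0,0,0,0,0,1],[0,0,0,0,0,0,1]]}}

```text
time_s: 17.68
position: [0.518, -0.0042, 0.1383]
tcp_rot: [[0.335, 0.942, -0.0], [0.942, -0.335, -0.0], [-0.0, -0.0, -1.0]]
force: [-0.6, -0.4, -4.0]
opening: 0.229
grasp_force: 29.9
```

```bash
python3 plat.py
```

```text
17.73 [ 1.3 -2.1 -4. ] [ 0.518  -0.0042  0.1384]
match 0.69 shift px 1 23 drop mm ~ 71.51288226035636
```

Request:
{"name": "step_arm", "arguments": {"steps": [[0,0,0,0,0,0,1],[0,0,0,0,0,0,1],[0,0,0,0,0,0,1],[0,0,0,0,0,0,1],[0,0,0,0,0,0,1],[0,0,0,0,0,0,1],[0,0,0,0,0,0,1],[0,0,0,0,0,0,1]]}}

```text
time_s: 18.4
position: [0.518, -0.0042, 0.1384]
tcp_rot: [[0.335, 0.942, -0.0], [0.942, -0.335, -0.0], [-0.0, 0.0, -1.0]]
force: [-0.3, -0.7, -4.1]
opening: 0.228
grasp_force: 29.9
```

```bash
python3 plat.py; python3 - <<'E'
from rig import *
from h import *
c=capture("scene");w=capture("wrist");r=lambda i,k:cv2.resize(i,None,fx=k,fy=k,interpolation=cv2.INTER_CUBIC)
t=np.zeros((600,800,3),np.uint8)
t[:520,:400]=r(c["image"][125:255,265:365],4)
cv2.imwrite("pics/p4.png",t[:520,:400,::-1])
o=np.array([.562,.117]);h=np.radians(70.5);u=np.array([np.cos(h),np.sin(h)])
for z in(.245,.172): # predicted px of piston top centre / platform
    P=o+.048*u;print(z,proj(c,[*P,z+.058]).round(1),proj(c,[*P,z]).round(1), (4*(proj(c,[*P,z+.058])-[265,125])).round())
E
```

```text
18.45 [-0.4 -1.4 -4.5] [ 0.518  -0.0042  0.1384]
match 0.69 shift px 1 23 drop mm ~ 71.51288226035636
0.245 [308.2 137.6] [308.7 157. ] [173.  50.]
0.172 [308.8 161.7] [309.3 179.4] [175. 147.]
```

View pics/p4.png

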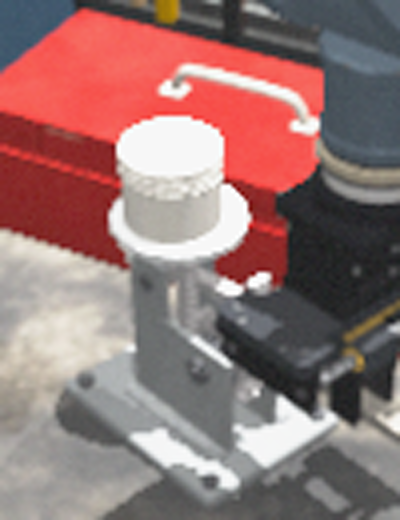

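The piston top sits at about (170,145) in the crop, against 147 predicted for home, and it is steady. The platform is home and the piston upright. Now I lower the chisel and back out.

Request:
{"name": "step_arm", "arguments": {"steps": [[0,0,0.015,0,0,0,1],[0,0,0.035,0,0,0,1],[0,0,0.055,0,0,0,1],[0,0,0.075,0,0,0,1],[0,0,0.1,0,0,0,1],[0,0,0.125,0,0,0,1],[0,0,0.13,0,0,0,1],[0,0,0.13,0,0,0,1]]}}

```text
time_s: 19.22
position: [0.5176, -0.0041, 0.0985]
tcp_rot: [[0.335, 0.942, -0.002], [0.942, -0.335, 0.0], [-0.0, -0.002, -1.0]]
force: [-1.3, 0.3, -1.7]
opening: 0.226
grasp_force: 29.9
```

Request:
{"name": "step_arm", "arguments": {"steps": [[-0.05,0,0,0,0,0,1],[-0.12,0,0,0,0,0,1],[-0.2,0,0,0,0,0,1],[-0.25,0,0,0,0,0,1],[-0.25,0,0.1,0,0,0,1],[-0.25,0,0.12,0,0,0,1],[-0.25,0,0.12,0,0,0,1],[-0.25,0,0.12,0,0,0,1]]}}

```text
time_s: 19.88
position: [0.4927, -0.0745, 0.0633]
tcp_rot: [[0.335, 0.942, -0.001], [0.942, -0.335, 0.001], [0.0, -0.001, -1.0]]
force: [0.2, -0.1, -1.8]
opening: 0.224
grasp_force: 29.9
```

```bash
python3 go.py 0.493 -0.075 0.035 70.5; python3 plat.py; python3 - <<'E'
from rig import *
from h import *
s=read_state();w=capture("wrist");c=capture("scene")
t=np.zeros((600,640,3),np.uint8);t[:400]=w["image"];t[400:]=cv2.resize(c["image"][190:290,200:520],(640,200))
cv2.imwrite("pics/w5.png",t[:,:,::-1])
E
```

```text
t 19.88 p [ 0.4927 -0.0745  0.0633] j [-21.  39. 108.   0.  33.  -2.] F [ 0.21 -0.13 -1.8 ] hd 70.45 g 0.224 29.9
shift [-0.001  0.002  0.094] turn [-0.002 -0.    -0.001]
19.93 [-0.   0.5 -1.6] [ 0.4931 -0.0745  0.0638]
match 0.7 shift px 1 23 drop mm ~ 71.51288226035636
```

View pics/w5.png

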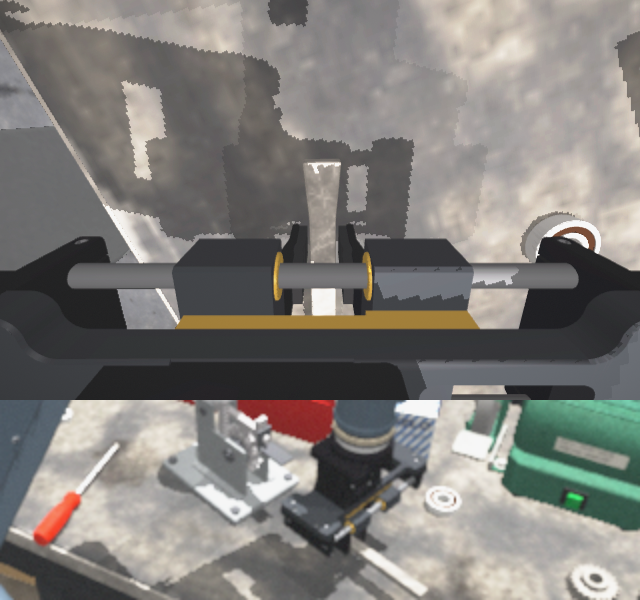

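The chisel is held clear of the stand. Its tip is at (322,165) in the wrist image, and the bench below is empty.

Request:
{"name": "step_arm", "arguments": {"steps": [[0,0,0.04,0,0,0,1],[0,0,0.075,0,0,0,1],[0,0,0.095,0,0,0,1],[0,0,0.105,0,0,0,1],[0,0,0.11,0,0,0,1],[0,0,0.11,0,0,0,1],[0,0,0.11,0,0,0,1]]}}

```text
time_s: 20.62
position: [0.493, -0.0749, 0.0304]
tcp_rot: [[0.335, 0.942, 0.0], [0.942, -0.335, -0.0], [-0.0, 0.0, -1.0]]
force: [0.9, -0.2, -1.9]
opening: 0.228
grasp_force: 29.9
```

Request:
{"name": "step_arm", "arguments": {"steps": [[0,0,0.007,0,0,0,1],[0,0,0.007,0,0,0,1],[0,0,0.007,0,0,0,1]]}}

```text
time_s: 20.87
position: [0.4929, -0.0749, 0.0283]
tcp_rot: [[0.335, 0.942, 0.0], [0.942, -0.335, -0.0], [-0.0, 0.0, -1.0]]
force: [-0.0, 0.9, -2.6]
opening: 0.226
grasp_force: 29.9
```

Request:
{"name": "step_arm", "arguments": {"steps": [[0,0,0.004,0,0,0,1],[0,0,0.004,0,0,0,1],[0,0,0.004,0,0,0,0.3],[0,0,0.004,0,0,0,0],[0,0,0.004,0,0,0,-0.2],[0,0,0.004,0,0,0,-0.2],[0,0,0.004,0,0,0,-0.2],[0,0,0.004,0,0,0,-0.2]]}}

```text
time_s: 21.53
position: [0.4929, -0.0749, 0.0271]
tcp_rot: [[0.335, 0.942, 0.0], [0.942, -0.335, -0.0], [-0.0, 0.0, -1.0]]
force: [1.0, 0.0, -0.0]
opening: 0.567
grasp_force: 0.0
```

Request:
{"name": "step_arm", "arguments": {"steps": [[0,0,-0.04,0,0,0,-0.2],[0,0,-0.1,0,0,0,-0.2],[0,0,-0.2,0,0,0,-0.2],[-0.1,0,-0.3,0,0,0,-0.2],[-0.2,0,-0.4,0,0,0,-0.2],[-0.2,0,-0.5,0,0,0,-0.2],[-0.2,0,-0.5,0,0,0,-0.2],[-0.2,0,-0.5,0,0,0,-0.2]]}}

```text
time_s: 22.2
position: [0.4736, -0.1323, 0.1788]
tcp_rot: [[0.336, 0.942, 0.004], [0.942, -0.336, -0.002], [-0.001, 0.005, -1.0]]
force: [-0.6, 0.9, -1.0]
opening: 0.599
grasp_force: 0.0
```

```bash
python3 go.py; python3 plat.py; python3 - <<'E'
from rig import *
from h import *
w=capture("wrist");c=capture("scene")
t=np.zeros((600,640,3),np.uint8);t[:320]=cv2.resize(w["image"],None,fx=.8,fy=.8).shape[0]*0;t[:320,:512]=cv2.resize(w["image"],(512,320));t[320:]=cv2.resize(c["image"][150:290,200:520],(640,280))
cv2.imwrite("pics/w6.png",t[:,:,::-1])
E
```

```text
t 22.2 p [ 0.4736 -0.1323  0.1788] j [-29.  26. 105.   0.  49.  -9.] F [-0.58  0.88 -1.04] hd 70.37 g 0.599 0.0
22.25 [-0.2  0.  -1.2] [ 0.4726 -0.1313  0.1774]
match 0.71 shift px 1 23 drop mm ~ 71.51288226035636
```

View pics/w6.png

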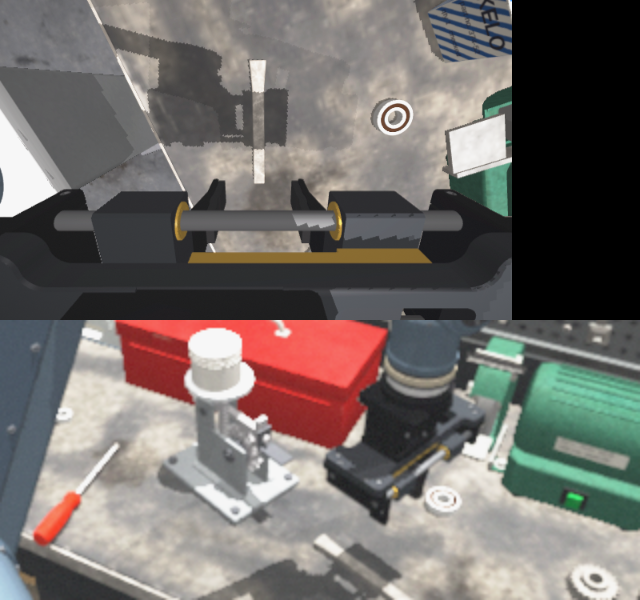

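The chisel lies flat at about (258,120) in the wrist view, clear of the stand. The piston stands upright on the lowered platform and the finger is down, so I hand in.

```bash
python3 -c "
from rig import *
print(hand_in())"
```

```text
the job is handed in; nothing more can be done
None
```

The job is handed in: my last pictures show the platform home with the piston upright on it, the pawl dropped back and the chisel flat on the bench clear of the stand; the platform stalled once about halfway down, so I lifted the pawl slightly more, and the hand-in call returned no verdict.

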